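Set a bench valve two turns open and keep hold of it

TASK

Lift the metal guard arch off the bench valve by its tab and hang it over the horizontal rail, legs on either side of the bar, so that it hangs there by itself. Then turn the valve's handwheel by its upright handle clockwise (seen from above) all the way to its stop, and back it off exactly two full turns anticlockwise. Finish with the gripper still gripping the handle at that setting; leave the things standing round the work where they are.

Things in the scene. Friction and masses are not known exactly. Their poses are not given: they have to be found in the camera images.
- valve: Bench valve fixed to the bench: steel foot plate 200 (own x) x 80 (own y) x 8 mm, small aluminium body with two short brass hose barbs, and a dark handwheel lying level on top. Origin: centre of the plate's underside, on the wheel's axis; z up. It cannot move. It may stand to the left or the right of the robot's midline, the rail on the other side.
- valve_axis (a point): Point on the handwheel's vertical axis at the height of the wheel's rim top (71 mm above the bench). The wheel is 104 mm across; its hub rises 7 mm above this point.
- valve_wheel (a joint): Angle of the handwheel, rad: 0 = closed, hard against its stop; grows as it is turned anticlockwise seen from above (opening), 6.283 a turn, counting on over several turns (thread ends at 25.2). Two turns open is 12.566. Starts at 2 to 7. At 0 the handle stands on the valve's own +x side. Turning takes about 0.12 N m (3 N at the handle); it stays where it is left.
- handle: Black upright crank handle on the wheel: a round sleeve 17 mm in diameter, 42 mm long, that spins freely about its own vertical axis, so it can be carried round in a circle with the gripper's orientation unchanged. Its axis is 45 mm from the wheel's axis. Origin: centre of its lower end, 74 mm above the bench (wheel rim 3 mm below); top at 116 mm.
- handle_mid (a point): On the handle's axis, 22 mm above its lower end (96 mm above the bench).
- guard: Loose guard, about 0.15 kg: aluminium strip 28 mm wide (own y), 4 mm thick, bent to an arch (upside-down U) 148 mm between the legs (along own x), 138 mm high, with outward feet (182 mm over all) and an upright tab on the crown, which is a shallow upside-down V. Origin midway between the feet's undersides; z up. Starts on the valve's plate astride the wheel, its x along the valve's x.
- guard_crown (a point): Underside of the arch at its highest point, in the middle: 134 mm above the guard's origin.
- guard_tab (a point): Place to grip the guard: on the upright tab, 12 mm thick (own x), 28 mm wide (own y); 160 mm above the guard's origin, 22 mm above the strip's top, 15 mm below the tab's top.
- rail: Fixed horizontal steel bar, 12 mm in diameter, 260 mm long, along its own y between two upright posts. Origin on the bench below its middle; z up.
- rail_mid (a point): Middle of the bar, on its axis, 175 mm above the bench; y along the bar.
- dish: White round petri dish cover, 91 mm across, 24 mm high, lying loose; origin in its underside. Bystander.
- tip_rack: Red and blue tip rack, 82x122x60 mm, loose; origin in its underside. Bystander.
- timer: Cream-coloured clockwork bench timer with a dial, 56x66x70 mm, loose; origin in its underside. Bystander.
Mind the look-alikes: they are no part of the job. Of the things that look like the guard, the larger one is meant. What is shaped like the valve but red is not meant.

How it is judged:
By the outcome, as a careful person would: the job done as asked, in the order asked, and still so for the second after the job is handed in, while the arm keeps its last pose, push and grip.
It also fails if it takes over 69 s, if anything falls off the work surface, if the arm or the gripper's body presses on something with over 40 N, if the wrist force passes 120 N, or if a joint passes its speed limit or range.

ROBOT

A 6-joint arm with a two-finger parallel gripper is mounted at the origin on a cart in front of the work surface, level with it; the furniture and walls round the work are solid. World frame = base frame: x ahead of the robot, y to its left, z up, the work surface at z = 0. Lengths are in m, angles in rad, forces in N, time in s.
With the tool pointing down it reaches from about 0.35 to 0.975 m from the base axis. Payload 4.9 kg.
Tool frame: the origin (TCP) lies between the finger pads, 19 mm behind the fingertips; this is the grasp point; z points along the fingers, y is the line along which they close (so a half turn about z gives the same grasp; the last joint's range is limited). The gripper opens to 85 mm and grips with 20 to 120 N. Pads are 22 mm wide; open, the fingers measure 114 mm over their backs; the gripper's body (76 mm by 85 mm) begins 54 mm behind the grasp point. The pads swing forward as they close: fully open they stand 13 mm farther back than shut.
Start: joints at [1.112, 0.053, 1.613, -0, 1.476, -0.119], TCP at [0.208, 0.589, 0.25] pointing down, gripper open.
Joint ranges: [-3.01, 3.01], [-1.01, 2.22], [0.06, 2.58], [-1.02, 4.17], [0.09, 2.62], [-3.14, 3.14]. Speed limits (rad/s): [2.57, 2.57, 3.14, 3.14, 3.14, 3.14].

INTERFACE

Orientations are given as a rotation vector (axis times angle).
In Python, from station import ctrl gives the robot as it stands. The module is installed in compiled form; this text tells all that it offers.
- The arm moves only by the shell command python3 -m handwheel 'ROWS' [OPENING] [FORCE]. ROWS is JSON, a list of rows, each a list of 2 entries, a list of its own where there are three numbers: the shift along the tool's x, y, z in cm, then the turn, a rotation vector about the tool's x, y, z in rad. In form: [[[tx, ty, tz], [ax, ay, az]], ...]. A call has 1 to 5 rows; each row is the pose to reach, as a shift and turn from the pose commanded when the call began, along the tool's axes at that moment; what a row does not reach only later rows make up. A row lasts 1/8 s, in which the tool goes at most 62.5 mm and 10.7 degrees, less where a joint would pass 70% of its speed; a pose out of reach is approached as far as the arm can. A call with a gripper value outside its range is refused whole. OPENING is the gripper's target within -1 to 1 (shut at 1, half-way at 0, fully open at -1), set as the call begins (- or left out, the last holds). The fingers move at their own pace and stop on an object; FORCE is the grip in N (left out, the last holds). Time passes only in rows, so rows that repeat a pose let the fingers close. It gives the time, the measured TCP pose, the force, the opening and the grip force at its end, in the units of the state.
- ctrl.get_obs(): the state, without advancing time (a new reading comes with each control period).
- ctrl.get_image(name): name is "side" or "top"; returns the picture (400x640x3 uint8, blue, green, red); there is no depth.
- ctrl.calibration(name): a dict with "fx", "fy", "cx", "cy" (pixels), "R" (3x3) and "t" (3): a world point X has camera coordinates R X + t. Camera axes: x right, y down, z forward; pixel columns grow to the right and rows downward; lengths in m; the calibration is good to about 2 mm. A picture is of the moment at which its call begins. calibration takes no time and is no camera call.
- ctrl.finish_job(): hands the job in; it is judged then, once.
Trained networks look in the newest picture that a camera, given by its name, has taken for a name from the list of things; names that differ only in an ending like _2 or _b are one class to them, and where a whole thing is asked for, a point or a joint stands for the part that bears it (a point fixed in the world has none). Each returns a list of dicts, best first, with "score" (0 to 1); they miss things now and then, are a little off and sometimes report something else, mostly with a low value. They report only what shows in the picture. A call takes as long as a camera call. They do not tell look-alikes from the thing itself.
- ctrl.look_for(camera, query): "position" ([column, row] in pixels, amid what is visible of it).
- ctrl.landmark_of(camera, query): "position" ([column, row] in pixels: a listed point, or the origin of a listed thing).
The state is a dict: "t": time; "q": joint angles; "dq": joint speeds; "effort": joint torques, N m; "tool_pos": TCP position; "tool_rot": TCP orientation; "contact_force": force on the tool from outside, world axes, zero at the start; "wrist_torque": the same for the moment, N m; "opening": finger opening in m; "grip_force": force on a finger pad.
Only numpy, scipy, OpenCV 4.12 (cv2) and the standard library are available. Lean on these libraries where they do the work, as an engineer would, in place of code of your own. Each camera call takes 0.05 s, during which the arm holds its last target. There are 200 camera calls.

## Working session

There is one attempt and no reset: what is moved stays moved. The work goes in short steps, Python scripts to look and compute and a shell command to move; the robot and the scene stay as the last step left them, time stands still between calls to the robot, and variables do not carry over. Pictures are saved under pics/ and viewed, at most 10 in all, crops included, and the job is handed in when it is done.

```bash
mkdir -p pics; ls
python3 - <<'E'
from station import ctrl
import cv2, numpy as np
o=ctrl.get_obs(); print({k:np.round(v,3).tolist() for k,v in o.items()})
for c in("side","top"):
    im=ctrl.get_image(c); cv2.imwrite(f"pics/{c}0.png",im)
    k=ctrl.calibration(c); print(c,[round(k[a],1) for a in("fx","fy","cx","cy")],np.round(-np.array(k["R"]).T@k["t"],3))
    for q in("guard_tab","guard_crown","valve_axis","handle_mid","handle","rail_mid","rail","valve","guard"):
        print(c,q,[(np.round(d["position"],1).tolist(),round(d["score"],2)) for d in ctrl.landmark_of(c,q)])
E
```

```text
pics
{'t': 0.0, 'q': [1.112, 0.053, 1.614, -0.0, 1.476, -0.119], 'dq': [-0.001, -0.002, -0.0, -0.002, -0.0, 0.001], 'effort': [0.002, -39.368, -37.018, -0.0, 0.007, -0.0], 'tool_pos': [0.208, 0.589, 0.249], 'tool_rot': [-0.531, -3.096, 0.003], 'contact_force': [0.131, 0.69, 0.269], 'wrist_torque': [0.09, 0.002, 0.015], 'grip_force': 0.0, 'opening': 0.085}
side [410.7, 410.7, 325.8, 204.9] [0.456 0.999 1.151]
side guard_tab [([322.8, 239.6], 0.54)]
side guard_crown [([344.1, 206.6], 0.65), ([260.8, 309.0], 0.59), ([325.2, 242.8], 0.58)]
side valve_axis [([341.6, 219.3], 0.89), ([372.2, 152.9], 0.87)]
side handle_mid [([352.0, 216.7], 0.53), ([340.2, 231.9], 0.53), ([360.8, 142.8], 0.38), ([343.2, 198.8], 0.23)]
side handle [([356.8, 220.3], 0.59), ([361.1, 152.9], 0.46)]
side rail_mid [([315.4, 291.6], 0.75)]
side rail []
side valve [([368.4, 160.4], 0.89), ([340.9, 229.8], 0.85), ([353.6, 216.0], 0.33)]
side guard [([325.9, 259.7], 0.76)]
top [365.0, 365.0, 318.6, 203.0] [ 0.401 -0.215  1.502]
top guard_tab [([316.5, 225.8], 0.85), ([271.8, 212.9], 0.42)]
top guard_crown [([274.2, 208.8], 0.59)]
top valve_axis [([442.7, 252.8], 0.63), ([312.3, 221.0], 0.63), ([311.9, 223.8], 0.57)]
top handle_mid [([449.0, 241.5], 0.53)]
top handle []
top rail_mid [([196.9, 208.8], 0.95)]
top rail []
top valve [([318.0, 227.2], 0.87), ([441.3, 250.7], 0.57), ([309.7, 223.7], 0.56)]
top guard [([273.3, 212.6], 0.64)]
```

View pics/side0.png

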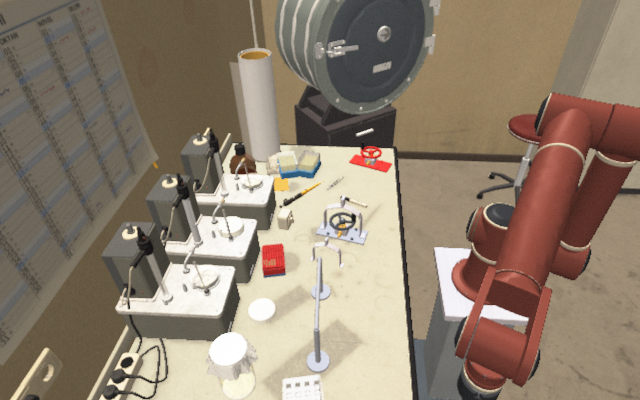

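View pics/top0.png

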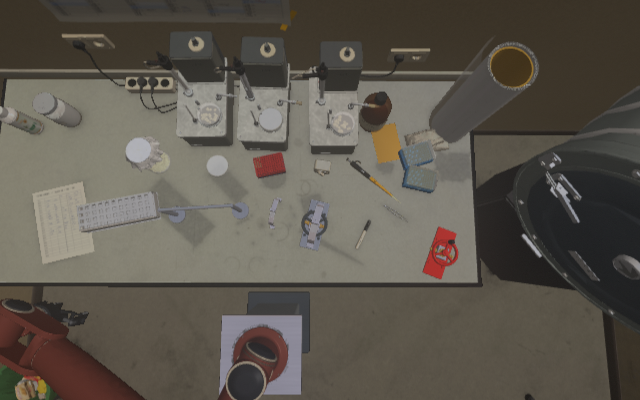

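The side view shows the arch astride the wheel at about (342,220), the smaller look-alike at (325,252), the rail posts at (320,290) and (317,360), and the red valve at (371,155). In the top view the valve is at (314,225), the small arch at (274,212), and the rail runs from (177,212) to (241,209). I'll zoom in next.

Run:
```python
import cv2, numpy as np
a=cv2.imread("pics/side0.png")[180:280,290:390]; b=cv2.imread("pics/top0.png")[180:260,260:360]
a=cv2.resize(a,None,fx=5,fy=5,interpolation=cv2.INTER_CUBIC)[:500,:400]; b=cv2.resize(b,None,fx=4,fy=4,interpolation=cv2.INTER_CUBIC)
out=np.zeros((500,800,3),np.uint8); out[:500,:400]=a; out[:320,400:800]=b
cv2.imwrite("pics/crop0.png",out)
```

```text
(no output)
```

View pics/crop0.png

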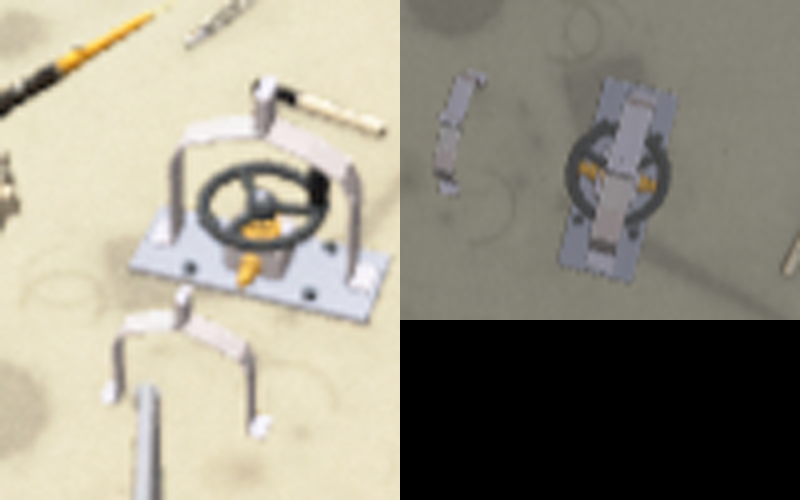

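```bash
cat > h.py <<'E'
import cv2, numpy as np
from station import ctrl
def K(c):
    k=ctrl.calibration(c); return np.array([[k["fx"],0,k["cx"]],[0,k["fy"],k["cy"]],[0,0,1]]),np.array(k["R"]),np.array(k["t"]).reshape(3,1)
def tri(ps,pt):
    Ps=[A@np.hstack([R,t]) for A,R,t in(K("side"),K("top"))]
    X=cv2.triangulatePoints(Ps[0],Ps[1],np.float64(ps).reshape(2,1),np.float64(pt).reshape(2,1)); return (X[:3]/X[3]).ravel()
def plane(c,p,z):
    A,R,t=K(c); d=R.T@np.linalg.inv(A)@[*p,1]; o=(-R.T@t).ravel(); return o+d*(z-o[2])/d[2]
def proj(c,X):
    A,R,t=K(c); x=A@(R@np.float64(X).reshape(3,1)+t); return (x[:2]/x[2]).ravel()
E
python3 - <<'E'
from h import *
r=lambda v:np.round(v,3).tolist()
print("tab",r(tri((343,200.8),(314.3,223.8))))
print("rail_mid",r(tri((315.4,291.6),(196.9,208.8))))
print("valve_axis",r(tri((341.6,219.3),(312.1,222.4))))
C=[(608,77),(678,95),(633,283),(558,262)]
W=[plane("top",(260+(x-400)/4,180+y/4),.008) for x,y in C]
print("plate",[r(w) for w in W],r(np.mean(W,0)))
S=[(160,205),(392,253),(370,323),(128,268)]
V=[plane("side",(290+x/5,180+y/5),.008) for x,y in S]
print("plate side",[r(w) for w in V],r(np.mean(V,0)))
print("handle z.1",r(plane("side",(353.6,217.4),.096)))
print("redvalve",r(tri((372.2,152.9),(442.7,252.8))))
print("tab@.168 side/top",r(plane("side",(343,200.8),.168)),r(plane("top",(314.3,223.8),.168)))
sm=[plane("top",p,.1) for p in((274.2,208.8),)];print("small",r(sm))
b=cv2.resize(ctrl.get_image("side")[240:380,280:360],None,fx=4,fy=4,interpolation=2)
t=cv2.resize(ctrl.get_image("top")[180:240,150:262],None,fx=4,fy=4,interpolation=2)
o=np.zeros((560,780,3),np.uint8);o[:,:320]=b;o[:240,325:773]=t;cv2.imwrite("pics/rail0.png",o)
E
```

```text
tab [0.507, -0.209, 0.17]
rail_mid [0.564, 0.223, 0.166]
valve_axis [0.514, -0.2, 0.084]
plate [[0.615, -0.198, 0.008], [0.597, -0.271, 0.008], [0.404, -0.225, 0.008], [0.425, -0.148, 0.008]] [0.511, -0.21, 0.008]
plate side [[0.6, -0.27, 0.008], [0.407, -0.224, 0.008], [0.424, -0.143, 0.008], [0.619, -0.192, 0.008]] [0.512, -0.207, 0.008]
handle z.1 [0.469, -0.201, 0.096]
redvalve [0.396, -0.708, 0.071]
tab@.168 side/top [0.511, -0.212, 0.168] [0.502, -0.209, 0.168]
small [[0.564, -0.053, 0.1]]
```

View pics/rail0.png

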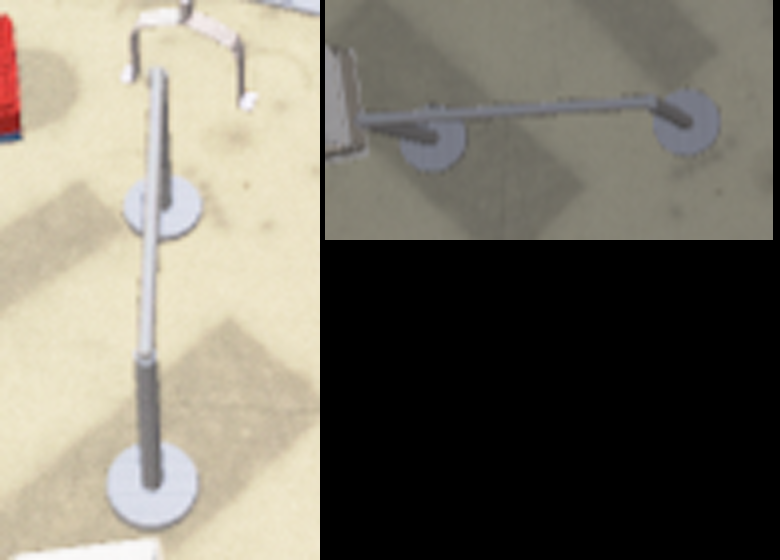

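```bash
cat >> h.py <<'E'
from scipy.spatial.transform import Rotation as Ro
def down(yaw):  # tool z down, tool y at world heading yaw
    y=np.array([np.cos(yaw),np.sin(yaw),0]); z=np.array([0,0,-1.]); return Ro.from_matrix(np.c_[np.cross(y,z),y,z])
def delta(pos,yaw):
    o=ctrl.get_obs(); R=Ro.from_rotvec(o["tool_rot"])
    out=[]
    for k in(0,np.pi):
        rv=(R.inv()*down(yaw+k)).as_rotvec(); out.append(rv)
    yw=np.degrees(np.arctan2(*R.as_matrix()[[1,0],1]))
    print("pos",np.round(o["tool_pos"],4),"q6",round(o["q"][5],2),"tool y heading deg",round(yw,2),"shift cm",np.round(100*R.inv().apply(np.array(pos)-o["tool_pos"]),2),"turns",[np.round(v,3).tolist() for v in out])
E
python3 - <<'E'
from h import *
r=lambda v:np.round(v,4).tolist()
a=tri((319.3,258),(231.8,205.5)); b=tri((316.8,328.8),(159.3,210.3))
print("rail",r(a),r(b),"mid",r((a+b)/2),"len",np.linalg.norm(a-b), "heading",np.degrees(np.arctan2(*(b-a)[[1,0]])))
for p,q in(((319.3,258),(231.8,205.5)),((316.8,328.8),(159.3,210.3))): print(r(plane("side",p,.178)),r(plane("top",q,.178)))
delta((.509,-.209,.30),np.radians(-14))
E
```

```text
rail [0.5695, 0.0934, 0.1738] [0.5505, 0.3563, 0.1753] mid [0.56, 0.2249, 0.1745] len 0.2636101166972072 heading 94.13792533516366
[0.5706, 0.0971, 0.178] [0.5669, 0.0924, 0.178]
[0.5517, 0.358, 0.178] [0.5483, 0.3551, 0.178]
pos [0.2083 0.5892 0.25  ] q6 -0.12 tool y heading deg 70.53 shift cm [-54.96 -65.24  -5.  ] turns [[-0.0, 0.0, 1.475], [-0.0, -0.0, -1.666]]
```

```bash
python3 -m handwheel '[[[0,0,-5],[0,0,0]],[[-55,-65,-5],[0,0,1.475]],[[-55,-65,-5],[0,0,1.475]],[[-55,-65,-5],[0,0,1.475]],[[-55,-65,-5],[0,0,1.475]]]' -1 60
python3 -c "
from h import *
delta((.509,-.209,.30),np.radians(-14))"
```

```text
t: 1.72
tool_pos: [0.2973, 0.3537, 0.3002]
tool_rot: [1.635, 2.682, 0.001]
contact_force: [1.5, -0.5, 0.6]
opening: 0.0857
grip_force: 0.0
pos [0.2973 0.3537 0.3002] q6 0.24 tool y heading deg 27.25 shift cm [-5.972e+01 -6.940e+00  2.000e-02] turns [[0.001, -0.0, 0.72], [0.0, 0.001, -2.422]]
```

```bash
python3 -m handwheel '[[[-59.7,-6.9,0],[0,0,0.72]],[[-59.7,-6.9,0],[0,0,0.72]],[[-59.7,-6.9,0],[0,0,0.72]],[[-59.7,-6.9,0],[0,0,0.72]],[[-59.7,-6.9,0],[0,0,0.72]]]'
python3 -c "
from h import *
delta((.509,-.209,.30),np.radians(-14))"
```

```text
t: 2.35
tool_pos: [0.4091, 0.0617, 0.3005]
tool_rot: [2.471, 1.939, 0.002]
contact_force: [1.5, 0.3, -0.3]
opening: 0.0853
grip_force: 0.0
pos [0.4091 0.0617 0.3005] q6 0.21 tool y heading deg -13.75 shift cm [-23.92  16.14   0.06] turns [[0.002, -0.001, 0.004], [0.001, 0.003, -3.137]]
```

```bash
python3 -m handwheel '[[[-23.9,16.1,0],[0,0,0]],[[-23.9,16.1,0],[0,0,0]],[[-23.9,16.1,0],[0,0,0]],[[-23.9,16.1,0],[0,0,0]],[[-23.9,16.1,0],[0,0,0]]]'
python3 -c "
from h import *
delta((.509,-.209,.170),np.radians(-14))
for c in('side','top'): cv2.imwrite(f'pics/{c}1.png',ctrl.get_image(c))
a=cv2.resize(cv2.imread('pics/side1.png')[130:280,290:390],None,fx=4,fy=4,interpolation=2);b=cv2.resize(cv2.imread('pics/top1.png')[170:270,265:365],None,fx=4,fy=4,interpolation=2)
o=np.zeros((600,800,3),np.uint8);o[:,:400]=a;o[:400,400:]=b;cv2.imwrite('pics/c1.png',o)"
```

```text
t: 2.98
tool_pos: [0.5089, -0.2094, 0.2998]
tool_rot: [-2.473, -1.938, 0.0]
contact_force: [1.1, 0.2, -0.5]
opening: 0.0853
grip_force: 0.0
pos [ 0.5089 -0.2094  0.2998] q6 -0.28 tool y heading deg -13.82 shift cm [ 0.04 -0.   12.98] turns [[-0.0, 0.0, 0.003], [-0.0, -0.0, -3.139]]
```

View pics/c1.png

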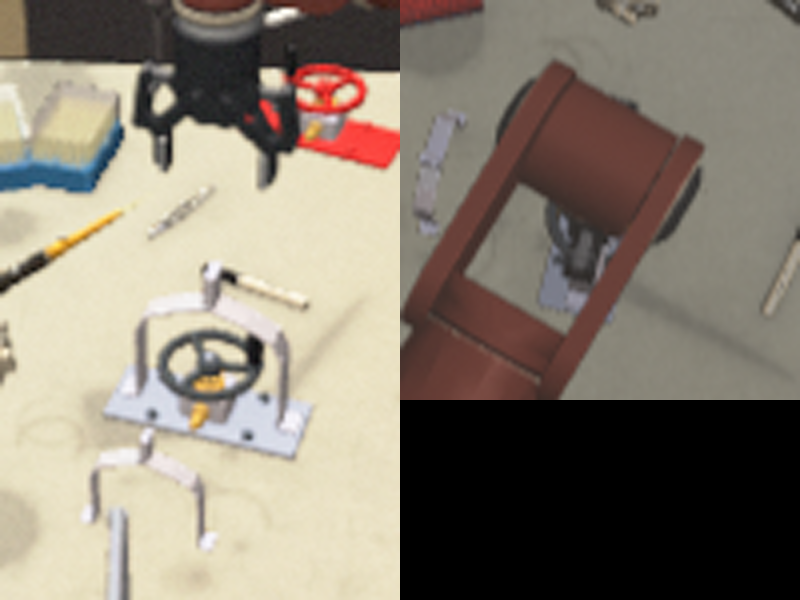

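The open gripper (fingertips at about (330,171) and (356,176)) stands squarely above the tab at (342,201), and its closing line matches the arch's long axis. I'll lower it and grip.

```bash
python3 -m handwheel '[[[0,0,5],[0,0,0]],[[0,0,10],[0,0,0]],[[0,0,12.9],[0,0,0]],[[0,0,12.9],[0,0,0]]]' && python3 -m handwheel '[[[0,0,0],[0,0,0]],[[0,0,0],[0,0,0]],[[0,0,0],[0,0,0]],[[0,0,0],[0,0,0]],[[0,0,0],[0,0,0]]]' 1 60 && python3 -m handwheel '[[[0,0,0],[0,0,0]],[[0,0,0],[0,0,0]],[[0,0,0],[0,0,0]]]'
```

```text
t: 3.58
tool_pos: [0.5068, -0.2049, 0.1681]
tool_rot: [-2.465, -1.938, 0.003]
contact_force: [-1.0, -0.3, 0.3]
opening: 0.0856
grip_force: 0.0
t: 4.2
tool_pos: [0.509, -0.2068, 0.1716]
tool_rot: [2.47, 1.94, 0.001]
contact_force: [1.4, 0.5, 0.5]
opening: 0.011
grip_force: 61.9
t: 4.58
tool_pos: [0.5091, -0.2068, 0.1716]
tool_rot: [2.469, 1.94, 0.001]
contact_force: [1.5, 0.2, 3.8]
opening: 0.011
grip_force: 62.1
```

```bash
python3 -m handwheel '[[[0,0,-4],[0,0,0]],[[0,0,-9],[0,0,0]],[[0,0,-14],[0,0,0]],[[0,0,-20],[0,0,0]],[[0,0,-21],[0,0,0]]]'
python3 -c "
from h import *
delta((.560,.225,.380),np.radians(4.1))
im=ctrl.get_image('side');cv2.imwrite('pics/s2.png',cv2.resize(im[60:330,230:450],None,fx=2.2,fy=2.2,interpolation=2))"
```

```text
t: 5.2
tool_pos: [0.5094, -0.2072, 0.3858]
tool_rot: [2.465, 1.937, 0.003]
contact_force: [0.6, 1.4, -1.9]
opening: 0.0112
grip_force: 61.4
pos [ 0.5094 -0.2072  0.3858] q6 -0.28 tool y heading deg -13.7 shift cm [43.19 -5.32  0.45] turns [[0.006, 0.003, -0.311], [0.005, -0.009, 2.831]]
```

View pics/s2.png

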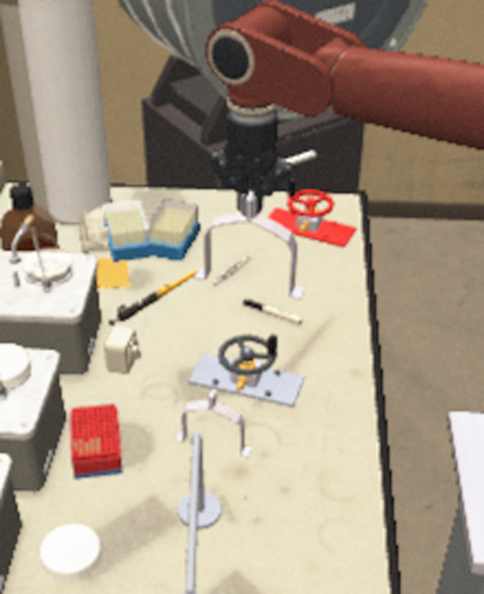

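The arch is gripped and clear of the valve, hanging level. Its feet are at about (322,186) and (364,193), and the wheel is now bare. I'll carry it to the rail.

```bash
python3 -m handwheel '[[[5,-0.6,0],[0,0,-0.036]],[[11,-1.3,0],[0,0,-0.08]],[[17,-2.1,0],[0,0,-0.125]],[[23,-2.8,0],[0,0,-0.166]],[[29,-3.5,0],[0,0,-0.21]]]' && python3 -m handwheel '[[[5,-0.7,0],[0,0,-0.035]],[[10,-1.3,0],[0,0,-0.07]],[[13,-1.6,0],[0,0,-0.1]],[[13,-1.6,0],[0,0,-0.1]]]'
python3 -c "
from h import *
delta((.560,.225,.380),np.radians(4.1))"
```

```text
t: 5.88
tool_pos: [0.5422, 0.0852, 0.3771]
tool_rot: [-2.249, -2.188, 0.007]
contact_force: [1.0, -0.3, -1.7]
opening: 0.0108
grip_force: 61.4
t: 6.38
tool_pos: [0.5297, 0.2153, 0.377]
tool_rot: [-2.135, -2.3, 0.009]
contact_force: [0.9, -0.8, -1.3]
opening: 0.0107
grip_force: 61.4
pos [0.5297 0.2153 0.377 ] q6 0.18 tool y heading deg 4.25 shift cm [ 0.74  3.1  -0.32] turns [[-0.006, 0.001, 0.003], [-0.002, -0.01, -3.139]]
```

```bash
python3 -m handwheel '[[[0.4,1.5,0],[0,0,0]],[[0.7,3.1,0],[0,0,0]],[[0.7,3.1,0],[0,0,0]],[[0.7,3.1,0],[0,0,0]]]'
python3 -c "
from h import *
delta((.560,.225,.211),np.radians(4.1))
im=ctrl.get_image('side');t=ctrl.get_image('top')
a=cv2.resize(im[130:380,230:420],None,fx=2.3,fy=2.3,interpolation=2);b=cv2.resize(t[150:290,120:270],None,fx=2.3,fy=2.3,interpolation=2)
o=np.zeros((580,790,3),np.uint8);o[:a.shape[0],:a.shape[1]]=a;o[:b.shape[0],440:440+b.shape[1]]=b;cv2.imwrite('pics/s3.png',o)"
```

```text
t: 6.88
tool_pos: [0.5617, 0.2222, 0.3803]
tool_rot: [-2.142, -2.297, 0.002]
contact_force: [-0.3, -0.1, -2.0]
opening: 0.0109
grip_force: 61.4
pos [0.5617 0.2222 0.3803] q6 0.18 tool y heading deg 3.99 shift cm [ 0.3  -0.12 16.93] turns [[-0.001, 0.0, -0.002], [0.001, 0.002, 3.14]]
```

View pics/s3.png

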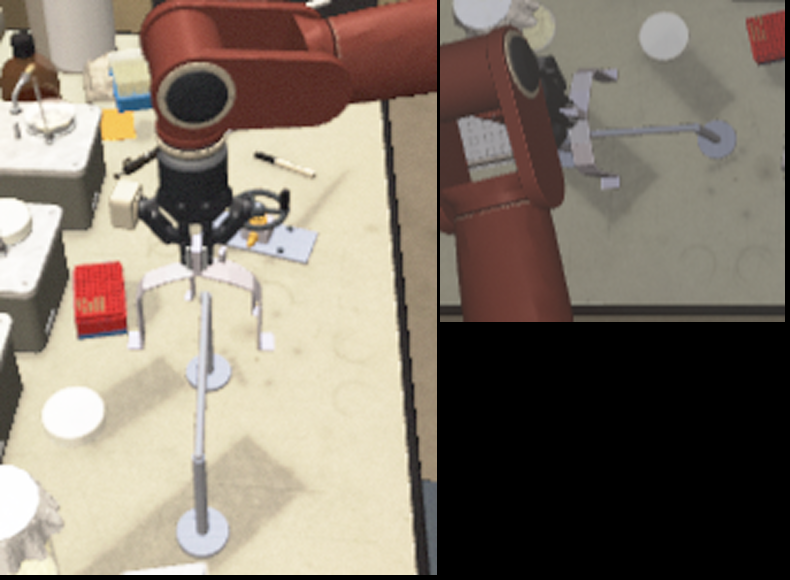

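In the side view the arch's legs stand either side of the bar: feet at about (289,278) and (346,279), the bar at x≈318. The grip is square to the bar. I'll lower it to just short of contact.

```bash
python3 -m handwheel '[[[0.2,-0.1,4],[0,0,0]],[[0.2,-0.1,9],[0,0,0]],[[0.2,-0.1,14],[0,0,0]],[[0.2,-0.1,16],[0,0,0]],[[0.2,-0.1,16],[0,0,0]]]' && python3 -m handwheel '[[[0,0,0.4],[0,0,0]],[[0,0,0.8],[0,0,0]],[[0,0,0.9],[0,0,0]]]'
```

```text
t: 7.6
tool_pos: [0.5596, 0.2247, 0.22]
tool_rot: [-2.14, -2.298, 0.003]
contact_force: [0.7, -0.2, -1.2]
opening: 0.0111
grip_force: 61.3
t: 7.98
tool_pos: [0.5608, 0.225, 0.2129]
tool_rot: [2.141, 2.298, 0.002]
contact_force: [0.3, 0.1, -1.6]
opening: 0.011
grip_force: 61.3
```

```bash
python3 -m handwheel '[[[0,0,0.15],[0,0,0]],[[0,0,0.3],[0,0,0]],[[0,0,0.3],[0,0,0]]]'
```

```text
t: 8.35
tool_pos: [0.5607, 0.225, 0.2108]
tool_rot: [2.141, 2.298, 0.001]
contact_force: [-2.9, -0.9, 4.8]
opening: 0.0107
grip_force: 62.5
```

```bash
python3 -m handwheel '[[[0,0,0],[0,0,0]],[[0,0,0],[0,0,0]],[[0,0,0],[0,0,0]]]' 0.3 20 && python3 -m handwheel '[[[0,0,-2],[0,0,0]],[[0,0,-6],[0,0,0]],[[0,0,-12],[0,0,0]],[[0,0,-12],[0,0,0]]]'
python3 - <<'E'
from h import *
for q in("handle_mid","valve_axis"):
  for c in("side","top"):
    ctrl.get_image(c); print(c,q,[(np.round(d["position"],1).tolist(),round(d["score"],2)) for d in ctrl.landmark_of(c,q)])
im=ctrl.get_image('side');t=ctrl.get_image('top')
cv2.imwrite('pics/side4.png',im);cv2.imwrite('pics/top4.png',t)
a=cv2.resize(im[170:300,280:380],None,fx=4,fy=4,interpolation=2);b=cv2.resize(t[185:265,270:360],None,fx=4,fy=4,interpolation=2)
o=np.zeros((590,790,3),np.uint8);o[:520,:400]=a;o[:320,405:765]=b
d=cv2.resize(t[160:260,170:300],None,fx=2,fy=2,interpolation=2);o[325:525,405:665]=d;cv2.imwrite('pics/s4.png',o)
E
```

```text
t: 8.72
tool_pos: [0.5603, 0.2249, 0.2087]
tool_rot: [-2.141, -2.299, 0.0]
contact_force: [0.6, 0.3, 0.1]
opening: 0.0301
grip_force: 0.0
t: 9.22
tool_pos: [0.5628, 0.2256, 0.3385]
tool_rot: [2.136, 2.293, 0.019]
contact_force: [0.2, 0.2, -0.2]
opening: 0.0301
grip_force: 0.0
side handle_mid [([352.8, 215.8], 0.62)]
top handle_mid [([314.3, 224.8], 0.62), ([452.1, 243.3], 0.58), ([315.8, 223.0], 0.51)]
side valve_axis [([287.0, 224.2], 0.65), ([344.0, 219.9], 0.63), ([373.9, 149.4], 0.58)]
top valve_axis [([316.1, 223.1], 0.68), ([445.9, 248.1], 0.63)]
```

View pics/s4.png

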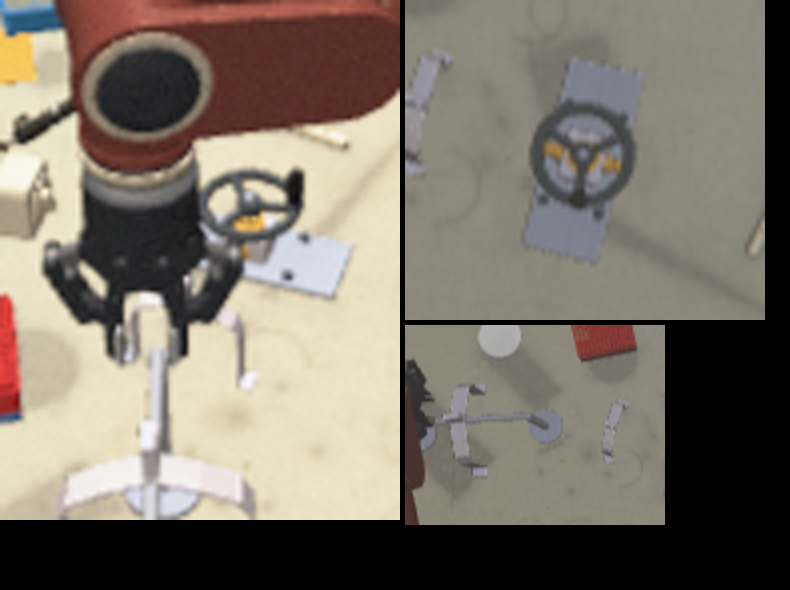

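Run:
```python
from h import *
r=lambda v:np.round(v,4).tolist()
h=tri((353.75,216.75),(313.5,234)); print("handle",r(h),"side@.096",r(plane("side",(353.75,216.75),.096)),"top@.110",r(plane("top",(313.5,234),.110)))
hub=plane("top",(314.5,223.3),.078); print("hub top",r(hub),"hub tri",r(tri((280+250/4,170+198/4),(314.5,223.3))),"side@.078",r(plane("side",(280+250/4,170+198/4),.078)))
delta((.464,-.199,.34),np.radians(-14))
```

```text
handle [0.4681, -0.2057, 0.0954] side@.096 [0.4681, -0.2049, 0.096] top@.110 [0.4673, -0.2058, 0.11]
hub top [0.5106, -0.2092, 0.078] hub tri [0.5114, -0.2092, 0.0752] side@.078 [0.5117, -0.2061, 0.078]
pos [0.56   0.2248 0.328 ] q6 0.19 tool y heading deg 4.07 shift cm [-41.6  -12.59  -1.17] turns [[-0.002, 0.001, 0.315], [-0.001, -0.002, -2.826]]
```

Two findings. The arch hangs on the bar with its legs either side. The wheel's hub is at (0.511,-0.208) and the handle at (0.468,-0.2055), 43 mm apart, and both heights agree with the text. I'll go to the handle with tool y along world x.

```bash
python3 -m handwheel '[[[-6,-1.7,0],[0,0,0.07]],[[-12,-3.5,0],[0,0,0.07]],[[-18,-5.2,0],[0,0,0.07]],[[-24,-7,0],[0,0,0.07]],[[-30,-8.8,0],[0,0,0.07]]]' -0.2 60
python3 -c "
from h import *
delta((.468,-.2055,.20),0)"
```

```text
t: 10.35
tool_pos: [0.4931, -0.082, 0.3289]
tool_rot: [2.22, 2.223, 0.0]
contact_force: [0.2, -0.0, -0.7]
opening: 0.0513
grip_force: 0.0
pos [ 0.4931 -0.082   0.3289] q6 -0.32 tool y heading deg 0.07 shift cm [-12.34  -2.53  12.89] turns [[0.0, 0.0, 0.001], [-0.0, 0.0, -3.14]]
```

```bash
python3 -m handwheel '[[[-6,-1.2,0],[0,0,0]],[[-12.2,-2.5,1],[0,0,0]],[[-12.3,-2.5,7],[0,0,0]],[[-12.3,-2.5,12.9],[0,0,0]],[[-12.3,-2.5,12.9],[0,0,0]]]'
python3 -c "
from h import *
delta((.468,-.2055,.098),0)
im=ctrl.get_image('side');t=ctrl.get_image('top')
a=cv2.resize(im[170:300,280:380],None,fx=4,fy=4,interpolation=2);b=cv2.resize(t[165:265,170:270],None,fx=3.8,fy=3.8,interpolation=2)
o=np.zeros((530,790,3),np.uint8);o[:520,:400]=a;o[:380,405:785]=b;cv2.imwrite('pics/s5.png',o)"
```

```text
t: 10.98
tool_pos: [0.4655, -0.2015, 0.1938]
tool_rot: [-2.212, -2.213, 0.005]
contact_force: [0.2, 0.1, 0.5]
opening: 0.0515
grip_force: 0.0
pos [ 0.4655 -0.2015  0.1938] q6 -0.56 tool y heading deg 0.03 shift cm [-0.47  0.36  9.58] turns [[-0.011, -0.007, 0.0], [0.01, -0.017, -3.141]]
```

View pics/s5.png

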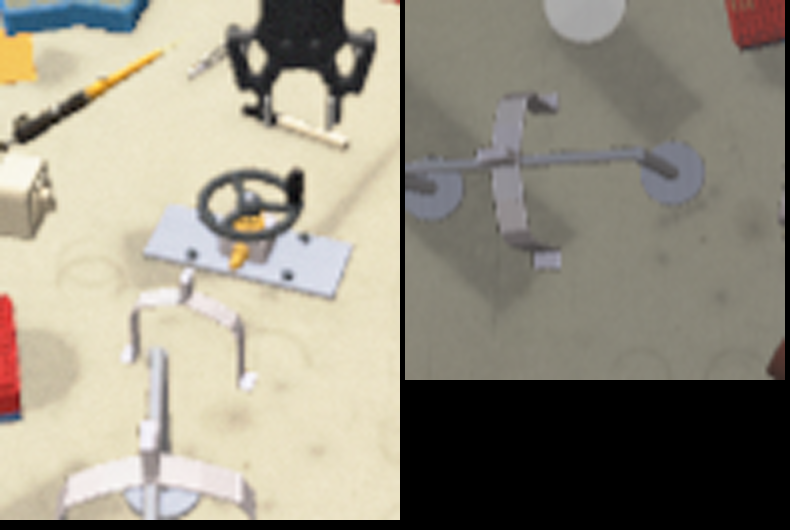

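The gripper hangs above the handle (fingers at about (346,199) and (363,200); handle at (354,217)), and the arch stays hung on the rail. I'll descend and close.

```bash
python3 -m handwheel '[[[0,0,0],[0,0,0]],[[0,0,4],[0,0,0]],[[0,0,8],[0,0,0]],[[0,0,10.2],[0,0,0]],[[0,0,10.2],[0,0,0]]]' && python3 -m handwheel '[[[0,0,0],[0,0,0]],[[0,0,0],[0,0,0]],[[0,0,0],[0,0,0]],[[0,0,0],[0,0,0]],[[0,0,0],[0,0,0]]]' 1 60
```

```text
t: 11.7
tool_pos: [0.4694, -0.2033, 0.0986]
tool_rot: [2.22, 2.223, 0.0]
contact_force: [0.4, -0.1, 0.2]
opening: 0.051
grip_force: 0.0
t: 12.32
tool_pos: [0.4671, -0.2041, 0.1008]
tool_rot: [-2.217, -2.221, 0.009]
contact_force: [-15.3, 1.1, 13.2]
opening: 0.0154
grip_force: 58.5
```

```bash
python3 -m handwheel '[[[0,-0.1,-0.1],[0,0,0]],[[0,-0.1,-0.1],[0,0,0]]]'; python3 -m handwheel '[[[0,-0.1,-0.1],[0,0,0]],[[0,-0.1,-0.1],[0,0,0]]]'
```

```text
t: 12.58
tool_pos: [0.4669, -0.2041, 0.1009]
tool_rot: [-2.219, -2.222, 0.006]
contact_force: [-9.5, -0.6, 6.1]
opening: 0.0155
grip_force: 58.9
t: 12.82
tool_pos: [0.4668, -0.204, 0.101]
tool_rot: [2.22, 2.222, -0.002]
contact_force: [-4.6, -2.3, 0.9]
opening: 0.0153
grip_force: 59.2
```

```bash
cat > arc.py <<'E'
import sys, numpy as np
a=[float(v) for v in sys.argv[1:]]; P=lambda f:4.5*np.array([np.sin(np.radians(f)),np.cos(np.radians(f))])
print([(f,np.round(P(f)-P(a[0]),2).tolist()) for f in a[1:]])
E
python3 arc.py 175 151 127 103 79 55; python3 arc.py 55 37 19 1; python3 arc.py 1 -5 -11 -14 -17 -20
```

```text
[(151.0, [1.79, 0.55]), (127.0, [3.2, 1.77]), (103.0, [3.99, 3.47]), (79.0, [4.03, 5.34]), (55.0, [3.29, 7.06])]
[(37.0, [-0.98, 1.01]), (19.0, [-2.22, 1.67]), (1.0, [-3.61, 1.92])]
[(-5.0, [-0.47, -0.02]), (-11.0, [-0.94, -0.08]), (-14.0, [-1.17, -0.13]), (-17.0, [-1.39, -0.2]), (-20.0, [-1.62, -0.27])]
```

```bash
python3 -m handwheel '[[[1.79,0.55,0],[0,0,0]],[[3.2,1.77,0],[0,0,0]],[[3.99,3.47,0],[0,0,0]],[[4.03,5.34,0],[0,0,0]],[[3.29,7.06,0],[0,0,0]]]'; python3 -m handwheel '[[[0,0,0],[0,0,0]]]'
```

```text
t: 13.45
tool_pos: [0.5381, -0.1713, 0.1009]
tool_rot: [2.218, 2.224, -0.006]
contact_force: [-12.2, -9.6, 6.4]
opening: 0.0151
grip_force: 60.2
t: 13.58
tool_pos: [0.5393, -0.1726, 0.1009]
tool_rot: [2.217, 2.22, -0.004]
contact_force: [-3.5, -7.2, 0.7]
opening: 0.0152
grip_force: 59.7
```

```bash
python3 -m handwheel '[[[-1.03,0.97,0],[0,0,0]],[[-2.27,1.62,0],[0,0,0]],[[-3.66,1.87,0],[0,0,0]],[[-3.66,1.87,0],[0,0,0]]]'; python3 -m handwheel '[[[-0.24,0,0],[0,0,0]],[[-0.47,-0.02,0],[0,0,0]],[[-0.47,-0.02,0],[0,0,0]]]'
```

```text
t: 14.08
tool_pos: [0.5567, -0.2079, 0.1009]
tool_rot: [-2.22, -2.222, 0.002]
contact_force: [-5.6, -2.6, 3.6]
opening: 0.0153
grip_force: 60.2
t: 14.45
tool_pos: [0.5566, -0.211, 0.1009]
tool_rot: [-2.219, -2.221, -0.001]
contact_force: [-4.8, 1.3, 5.7]
opening: 0.0153
grip_force: 60.3
```

```bash
for i in 1; do python3 -m handwheel '[[[-0.3,-0.02,0],[0,0,0]],[[-0.3,-0.02,0],[0,0,0]]]'; done; python3 -m handwheel '[[[-0.3,-0.04,0],[0,0,0]],[[-0.3,-0.04,0],[0,0,0]]]'
```

```text
t: 14.7
tool_pos: [0.5563, -0.2138, 0.1009]
tool_rot: [-2.218, -2.221, -0.001]
contact_force: [-6.2, 1.8, 5.7]
opening: 0.0149
grip_force: 60.3
t: 14.95
tool_pos: [0.5559, -0.2167, 0.1009]
tool_rot: [-2.218, -2.221, -0.001]
contact_force: [-6.2, 3.2, 6.1]
opening: 0.0153
grip_force: 60.4
```

```bash
python3 -m handwheel '[[[-0.3,-0.06,0],[0,0,0]],[[-0.3,-0.06,0],[0,0,0]]]'; python3 -m handwheel '[[[-0.3,-0.09,0],[0,0,0]],[[-0.3,-0.09,0],[0,0,0]]]'
```

```text
t: 15.2
tool_pos: [0.5553, -0.2194, 0.1009]
tool_rot: [-2.218, -2.221, -0.002]
contact_force: [-6.5, 3.6, 6.7]
opening: 0.0152
grip_force: 60.4
t: 15.45
tool_pos: [0.5552, -0.2197, 0.1009]
tool_rot: [-2.216, -2.218, -0.01]
contact_force: [-3.2, 12.1, 7.1]
opening: 0.0148
grip_force: 60.4
```

```bash
python3 -m handwheel '[[[-0.2,-0.05,0],[0,0,0]],[[-0.2,-0.05,0],[0,0,0]],[[-0.2,-0.05,0],[0,0,0]]]'; python3 -m handwheel '[[[0.36,0.06,0],[0,0,0]],[[0.36,0.06,0],[0,0,0]],[[0.36,0.06,0],[0,0,0]]]';  python3 arc.py -14 10 34 58 82 106; python3 arc.py 106 130 154 178 202 226; python3 arc.py 226 250 274 298 322 346
```

```text
t: 15.82
tool_pos: [0.5552, -0.2199, 0.1009]
tool_rot: [-2.214, -2.218, -0.014]
contact_force: [-1.0, 17.6, 8.4]
opening: 0.0153
grip_force: 60.6
t: 16.2
tool_pos: [0.5552, -0.2196, 0.1009]
tool_rot: [-2.217, -2.221, -0.006]
contact_force: [-4.7, 8.1, 5.9]
opening: 0.0151
grip_force: 60.4
[(10.0, [1.87, 0.07]), (34.0, [3.61, -0.64]), (58.0, [4.9, -1.98]), (82.0, [5.54, -3.74]), (106.0, [5.41, -5.61])]
[(130.0, [-0.88, -1.65]), (154.0, [-2.35, -2.8]), (178.0, [-4.17, -3.26]), (202.0, [-6.01, -2.93]), (226.0, [-7.56, -1.89])]
[(250.0, [-0.99, 1.59]), (274.0, [-1.25, 3.44]), (298.0, [-0.74, 5.24]), (322.0, [0.47, 6.67]), (346.0, [2.15, 7.49])]
```

```bash
python3 -m handwheel '[[[1.87,0.07,-0.1],[0,0,0]],[[3.61,-0.64,-0.1],[0,0,0]],[[4.9,-1.98,-0.1],[0,0,0]],[[5.54,-3.74,-0.1],[0,0,0]],[[5.41,-5.61,-0.1],[0,0,0]]]'; python3 -m handwheel '[[[-0.88,-1.65,0],[0,0,0]],[[-2.35,-2.8,0],[0,0,0]],[[-4.17,-3.26,0],[0,0,0]],[[-6.01,-2.93,0],[0,0,0]],[[-7.56,-1.89,0],[0,0,0]]]'
```

```text
t: 16.82
tool_pos: [0.4992, -0.165, 0.101]
tool_rot: [-2.219, -2.224, -0.008]
contact_force: [3.7, 0.1, -3.9]
opening: 0.0153
grip_force: 59.5
t: 17.45
tool_pos: [0.481, -0.2421, 0.1009]
tool_rot: [-2.221, -2.22, -0.012]
contact_force: [10.0, 17.0, 0.6]
opening: 0.0154
grip_force: 60.1
```

```bash
python3 -m handwheel '[[[-0.99,1.59,0],[0,0,0]],[[-1.25,3.44,0],[0,0,0]],[[-0.74,5.24,0],[0,0,0]],[[0.47,6.67,0],[0,0,0]],[[2.15,7.49,0],[0,0,0]]]';  python3 -m handwheel '[[[0,0,0],[0,0,0]],[[0,0,0],[0,0,0]]]'
```

```text
t: 18.08
tool_pos: [0.5541, -0.2232, 0.101]
tool_rot: [2.221, 2.222, -0.005]
contact_force: [-5.0, -1.7, 1.5]
opening: 0.0153
grip_force: 60.5
t: 18.32
tool_pos: [0.5544, -0.2218, 0.101]
tool_rot: [2.22, 2.222, 0.002]
contact_force: [1.1, 3.0, -0.3]
opening: 0.0153
grip_force: 60.2
```

```bash
python3 -m handwheel '[[[1.87,0.07,0],[0,0,0]],[[3.61,-0.64,0],[0,0,0]],[[4.9,-1.98,0],[0,0,0]],[[5.54,-3.74,0],[0,0,0]],[[5.41,-5.61,0],[0,0,0]]]'; python3 -m handwheel '[[[-0.88,-1.65,0],[0,0,0]],[[-2.35,-2.8,0],[0,0,0]],[[-4.17,-3.26,0],[0,0,0]],[[-6.01,-2.93,0],[0,0,0]],[[-7.56,-1.89,0],[0,0,0]]]'
```

```text
t: 18.95
tool_pos: [0.4984, -0.1653, 0.101]
tool_rot: [-2.219, -2.222, -0.009]
contact_force: [3.6, 4.2, -0.2]
opening: 0.015
grip_force: 60.3
t: 19.58
tool_pos: [0.4809, -0.2421, 0.1009]
tool_rot: [-2.222, -2.219, -0.014]
contact_force: [12.5, 18.5, -0.3]
opening: 0.0149
grip_force: 60.4
```

```bash
python3 -m handwheel '[[[-0.99,1.59,0],[0,0,0]],[[-1.25,3.44,0],[0,0,0]],[[-0.74,5.24,0],[0,0,0]],[[0.47,6.67,0],[0,0,0]],[[2.15,7.49,0],[0,0,0]]]';  python3 -m handwheel '[[[0,0,0],[0,0,0]],[[0,0,0],[0,0,0]],[[0,0,0],[0,0,0]]]'
```

```text
t: 20.2
tool_pos: [0.5538, -0.2238, 0.101]
tool_rot: [2.22, 2.221, -0.005]
contact_force: [-4.6, -2.4, 0.6]
opening: 0.0153
grip_force: 60.7
t: 20.58
tool_pos: [0.5542, -0.2222, 0.101]
tool_rot: [2.22, 2.221, 0.002]
contact_force: [3.4, 2.1, -1.6]
opening: 0.0151
grip_force: 60.4
```

```bash
python3 -m handwheel '[[[0.15,0.03,0],[0,0,0]],[[0.3,0.06,0],[0,0,0]],[[0.3,0.06,0],[0,0,0]],[[0.3,0.06,0],[0,0,0]]]'; python3 -m handwheel '[[[0,0,0],[0,0,0]],[[0,0,0],[0,0,0]]]'
```

```text
t: 21.08
tool_pos: [0.5548, -0.2201, 0.1011]
tool_rot: [2.219, 2.22, -0.001]
contact_force: [3.0, -3.6, -3.7]
opening: 0.0151
grip_force: 60.2
t: 21.32
tool_pos: [0.5548, -0.2201, 0.1011]
tool_rot: [2.219, 2.22, -0.001]
contact_force: [3.8, -3.1, -4.0]
opening: 0.0152
grip_force: 60.2
```

```bash
python3 -m handwheel '[[[0.07,0.02,0.05],[0,0,0]],[[0.07,0.02,0.05],[0,0,0]],[[0.07,0.02,0.05],[0,0,0]]]'
python3 - <<'E'
from h import *
im=ctrl.get_image('side');t=ctrl.get_image('top')
a=cv2.resize(im[180:330,240:400],None,fx=2.7,fy=2.7,interpolation=2);b=cv2.resize(t[140:270,170:340],None,fx=2.05,fy=2.05,interpolation=2)
o=np.zeros((410,790,3),np.uint8);o[:a.shape[0],:a.shape[1]]=a;o[:b.shape[0],436:436+b.shape[1]]=b;cv2.imwrite('pics/s6.png',o)
E
```

```text
t: 21.7
tool_pos: [0.5552, -0.2188, 0.101]
tool_rot: [2.219, 2.221, 0.0]
contact_force: [5.0, -4.3, -0.8]
opening: 0.0152
grip_force: 60.5
```

View pics/s6.png

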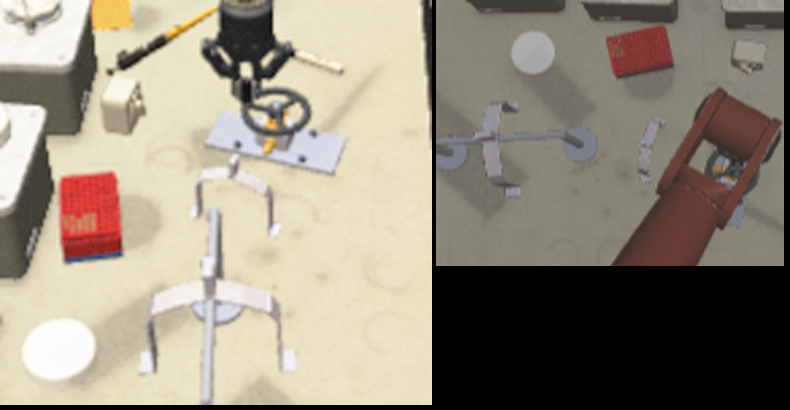

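The gripper holds the handle at the plate's far end, where it stood at the stop. The arch hangs on the rail, and the dish, rack, timer and small arch haven't moved. I'll take off the leftover push and hand in.

```bash
python3 -m handwheel '[[[-0.07,-0.06,0],[0,0,0]],[[-0.07,-0.06,0],[0,0,0]],[[-0.07,-0.06,0],[0,0,0]]]'; python3 -c "
from station import ctrl
o=ctrl.get_obs();print(o['tool_pos'],o['contact_force'],o['t'])
print(ctrl.finish_job())"
```

```text
t: 22.18
tool_pos: [0.5551, -0.2188, 0.1011]
tool_rot: [2.219, 2.221, 0.003]
contact_force: [4.8, -2.1, -0.8]
opening: 0.0151
grip_force: 60.4
[ 0.55511482 -0.21877113  0.10105296] [ 4.80496643 -2.09759292 -0.84020582] 22.175
the job is handed in; nothing more can be done
None
```

I hung the guard on the rail, turned the valve clockwise to its stop and backed it off two turns (within about 1°, judged from the tool position at the stop), and handed the job in at 22 s with the handle still gripped; no verdict came back.

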